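Clear the catch tray and hold its index plunger back

TASK

Move both sealed cartons of chocolates out of the steel catch tray into the grey tote, setting each down gently and the right way up, flat on the tote's floor. Then take the black knob of the index plunger at the front of the tray, pull it straight back as far as it goes so that its pin is out of the hole in the tray's lug, and finish while still holding it there with the gripper, so that a workmate can lift the tray away. Leave the mould, the bowl and the scraper where they are.

Things in the scene. Friction and masses are not known exactly. Their poses are not given: they have to be found in the camera images.
- catch_unit: Fixed stainless outfeed unit, on either side of the table, turned up to 0.4 rad. Origin on the table under the tray's middle; x points from the plunger across the tray to the roller chute; z up. Base plate 12 mm high, x = -135 to 80 mm. The roller chute (124 mm wide) rises behind the tray, x = 79 to 162 mm, top 77 mm above the table. In front (-x), at y = 0, stand lug, guide post and knob.
- tray_floor (a point): Middle of the catch tray's inner floor, 16 mm above the table, straight above the catch unit's origin. Tray: 150 (x) x 260 (y) mm outside, walls 4 mm thick, rims 38 mm above the table. The catch unit's axes.
- knob (a point): Middle of the plunger's black round knob, 55 mm above the table, at x = -139 mm of the catch unit when seated; moves with the plunger. Knob 30 mm diameter, 22 mm long; a bare 10 mm shaft, 7 mm long when seated, leads from it into a 22 mm guide barrel in a post 36 mm wide, 66 mm high. Axes as the catch unit: the plunger is level and is pulled along -x, away from the tray.
- seat_hole (a point): Middle of the seat hole (15 mm wide), 55 mm above the table, on the lug's face towards the knob. The lug is an upright 6 mm plate, 44 mm wide, top 75 mm above the table, at x = -83 to -77 mm of the catch unit; the guide post stands 19 mm in front of it.
- pin_tip (a point): Tip of the plunger's 10 mm steel pin, 70 mm from the knob's middle; seated, it stands through the lug.
- plunger (a joint): Travel of the plunger in m: 0 seated in the hole, 0.022 fully back on its stop. A spring pulls it home: about 5 N at 0, about 14 N fully back; it snaps home when let go.
- carton1: Sealed brown carton with a paper band, 80 (x) x 50 (y) x 45 (z) mm, about 0.12 kg, lying in the catch tray with its x axis roughly along the unit's x. Origin at the middle of its underside, z up.
- carton2: The second carton, the same as carton1, beside it in the tray (about 120 mm from it along the unit's y).
- tote: Open grey plastic tote, loose on the table, outside 190 (x) x 260 (y) x 75 (z) mm, walls and floor 4 mm, about 0.7 kg. Origin at the middle of its underside; inner floor 4 mm above it. Both cartons fit side by side along its y.
- mould: Bystander: flat white chocolate mould 135 (x) x 200 (y) x 24 mm with brown cavities. Origin at the middle of its underside.
- bowl: Bystander: steel bowl 100 mm across, 50 mm high. Origin at the middle of its underside.
- scraper: Bystander: a spatula lying on the table, its origin near the middle of its length, x axis along it.
Mind the look-alikes: they are no part of the job. What is shaped like the carton1 but blue, green or turquoise is not meant.

How it is judged:
By the outcome, as a careful person would: the job done as asked, in the order asked, and still so for the second after the job is handed in, while the arm keeps its last pose, push and grip.
It also fails if it takes over 58 s, if anything falls off the work surface, if the arm or the gripper's body presses on something with over 40 N, if the wrist force passes 120 N, or if a joint passes its speed limit or range.

ROBOT

A 6-joint arm with a two-finger parallel gripper is mounted at the origin on the work surface. World frame = base frame: x ahead of the robot, y to its left, z up, the work surface at z = 0. Lengths are in m, angles in degrees, forces in N, time in s.
With the tool pointing down it reaches from about 0.375 to 0.975 m from the base axis. Payload 3.8 kg.
Tool frame: the origin (TCP) lies at the very end of the fingers, on their centre line; the grasp point (between the pads) lies 19 mm behind it; z points along the fingers, y is the line along which they close (so a half turn about z gives the same grasp; the last joint's range is limited). The gripper opens to 85 mm and grips with 20 to 120 N. Pads are 22 mm wide; open, the fingers measure 114 mm over their backs; the gripper's body (76 mm by 85 mm) begins 54 mm behind the grasp point. The pads swing forward as they close: fully open they stand 13 mm farther back than shut.
Start: joints at [66.813, 15.12, 91.902, -0, 72.978, -2.114], TCP at [0.243, 0.63, 0.231] pointing down, gripper open.
Joint ranges: [-150.88, 150.88], [-54.13, 125.18], [17.81, 147.31], [-75.09, 255.09], [0, 152.58], [-146.25, 146.25]. Speed limits (degrees/s): [147.25, 147.25, 180, 180, 180, 180].

INTERFACE

Orientations are given as [roll, pitch, yaw] about the fixed x, y, z axes, in that order (R = Rz(yaw) Ry(pitch) Rx(roll)).
In Python, from cell import * gives the robot as it stands.
- The arm moves only by the shell command python3 -m jog 'ROWS' [OPENING]. ROWS is JSON, a list of rows, each an object of numbers: "tx", "ty", "tz": the shift along the tool's x, y, z in cm; "yaw": the turn about the tool's z in rad. In form: [{"tx": .., "ty": .., "tz": .., "yaw": ..}, ...]. A call has exactly 5 rows; each row is the pose to reach, as a shift and turn from the pose commanded when the call began, along the tool's axes at that moment; what a row does not reach only later rows make up. A row lasts 1/12 s, in which the tool goes at most 41.7 mm and 7.16 degrees, less where a joint would pass 70% of its speed; a pose out of reach is approached as far as the arm can. A call with a gripper value outside its range is refused whole. OPENING is the opening, from 0 (shut) to 1 (fully open), set as the call begins (- or left out, the last holds). The fingers move at their own pace and stop on an object; the grip force is fixed at half the most. Time passes only in rows, so rows that repeat a pose let the fingers close, or fill a call up. It gives the time, the measured TCP pose, the force, the opening and the grip force at its end, in the units of the state.
- sense(): the state, without advancing time (a new reading comes with each control period).
- snapshot(name): name is "side" or "top" or "wrist"; returns the picture (420x560x3 uint8, red, green, blue); there is no depth.
- camera_model(name): a dict with "intrinsics" (3x3 intrinsics, pixels), "camera_from_world" (4x4, takes a point from world to camera coordinates); the wrist camera has in their place "T_tool_cam" (4x4, takes a point from camera to tool coordinates, whose origin is the TCP and whose axes are the flange's). Camera axes: x right, y up, looking along -z (the intrinsics and any distortion apply to the point x, -y, -z); pixel columns grow to the right and rows downward; lengths in m; the calibration is good to about 2 mm. A picture is of the moment at which its call begins: read the wrist's pose just before it. camera_model takes no time and is no camera call.
- hand_in(): hands the job in; it is judged then, once.
Trained networks look in the newest picture that a camera, given by its name, has taken for a name from the list of things; names that differ only in an ending like _2 or _b are one class to them, and where a whole thing is asked for, a point or a joint stands for the part that bears it (a point fixed in the world has none). Each returns a list of dicts, best first, with "conf" (0 to 1); they miss things now and then, are a little off and sometimes report something else, mostly with a low value. They report only what shows in the picture. A call takes as long as a camera call. They do not tell look-alikes from the thing itself.
- silhouettes(thing, camera): "region" (420x560 bool, what is visible of it) and "location" ([row, column] in pixels, amid what is visible of it).
The state is a dict: "time_s": time; "joints": joint angles; "joint_velocities": joint speeds; "tau": joint torques, N m; "tool_pos": TCP position; "ee_rot": TCP orientation; "contact_force": force on the tool from outside, world axes, zero at the start; "moment": the same for the moment, N m; "finger_gap": opening from 0.0 (shut) to 1.0 (fully open); "gripper_force": force on a finger pad.
Only numpy, scipy, OpenCV 4.12 (cv2) and the standard library are available. Lean on these libraries where they do the work, as an engineer would, in place of code of your own. Each camera call takes 0.05 s, during which the arm holds its last target. There are 200 camera calls.

## Working session

There is one attempt and no reset: what is moved stays moved. The work goes in short steps, Python scripts to look and compute and a shell command to move; the robot and the scene stay as the last step left them, time stands still between calls to the robot, and variables do not carry over. Pictures are saved under pics/ and viewed, at most 13 in all, crops included, and the job is handed in when it is done.

```bash
mkdir -p pics; ls
python3 - <<'E'
from cell import *
import cv2
for n in ["side","top"]:
    im=snapshot(n); cv2.imwrite(f"pics/{n}0.png",im[:,:,::-1])
    print(n,camera_model(n))
    for t in ["carton1","tote","catch_unit","knob","tray_floor"]:
        try:
            for d in silhouettes(t,n)[:5]: print(t,round(d["conf"],2),d["location"],d["region"].sum())
        except Exception as e: print(t,e)
s=sense();print(s); print(camera_model("wrist"))
E
```

```text
pics
side {'intrinsics': array([[488.99851249,   0.        , 274.0897075 ],
       [  0.        , 488.99851249, 202.49563493],
       [  0.        ,   0.        ,   1.        ]]), 'camera_from_world': array([[ 0.68056578, -0.73249284, -0.01686572, -0.37987359],
       [ 0.37376947,  0.32729011,  0.86785803, -0.27591188],
       [-0.63017982, -0.59693837,  0.49652591, -1.26441771],
       [ 0.        ,  0.        ,  0.        ,  1.        ]])}
carton1 0.85 [241.3, 350.8] 633
carton1 0.82 [230.2, 315.6] 499
carton1 0.73 [200.5, 363.4] 351
carton1 0.71 [261.3, 259.3] 634
carton1 0.71 [292.8, 276.2] 877
tote 0.9 [191.5, 228.8] 3416
catch_unit 0.61 [247.2, 329.5] 4201
tray_floor 0.61 [247.9, 332.1] 4352
top {'intrinsics': array([[384.04857059,   0.        , 278.4665342 ],
       [  0.        , 384.04857059, 216.79819939],
       [  0.        ,   0.        ,   1.        ]]), 'camera_from_world': array([[ 3.42366077e-03, -9.99994055e-01,  4.11341840e-04,
        -1.01455818e-02],
       [ 9.96195713e-01,  3.44647466e-03,  8.70759648e-02,
        -5.48624886e-01],
       [-8.70768648e-02,  1
[... 946 characters left out ...]
tact_force': array([-0.67239449,  0.35922194,  0.59384563]), 'moment': array([-0.03068815,  0.01199351,  0.02348078]), 'gripper_force': 0.0, 'finger_gap': 0.9982584796381702}
{'intrinsics': array([[354.04403062,   0.        , 273.70162503],
       [  0.        , 354.04403062, 206.70763815],
       [  0.        ,   0.        ,   1.        ]]), 'T_tool_cam': array([[-5.05505241e-04,  9.62032240e-01,  2.72935365e-01,
         6.88960097e-02],
       [ 9.99999867e-01,  4.57212676e-04,  2.40539876e-04,
        -8.24000496e-04],
       [ 1.06617607e-04,  2.72935450e-01, -9.62032343e-01,
        -1.41930540e-01],
       [ 0.00000000e+00,  0.00000000e+00,  0.00000000e+00,
         1.00000000e+00]])}
```

View pics/top0.png

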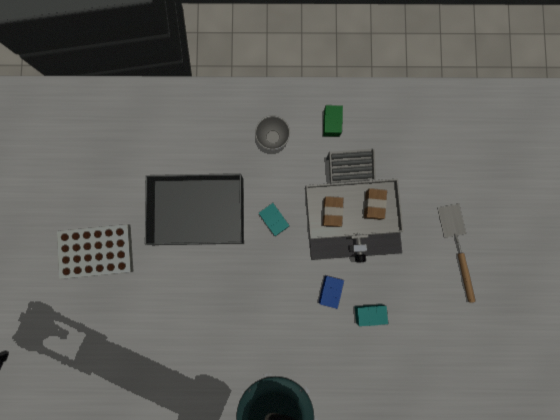

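View pics/side0.png

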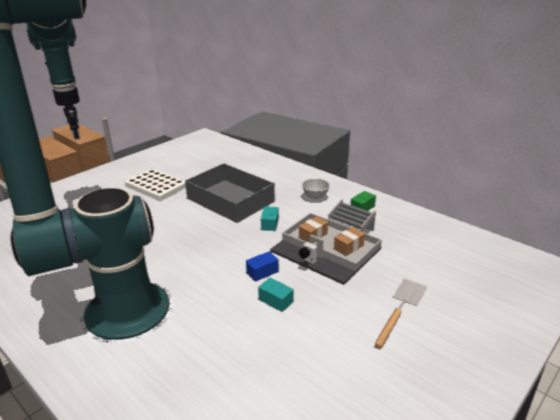

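```bash
cat > h.py <<'E'
from cell import *
import cv2, numpy as np
from scipy.spatial.transform import Rotation as Ro
def cam(n,s=None):
    m=camera_model(n);K=m["intrinsics"]
    if n=="wrist":
        T=np.eye(4);T[:3,:3]=Ro.from_euler("xyz",s["ee_rot"],degrees=True).as_matrix();T[:3,3]=s["tool_pos"]
        W=T@m["T_tool_cam"]
    else: W=np.linalg.inv(m["camera_from_world"])
    return K,W
def ray(px,z,c):   # px: Nx2 (col,row)
    K,W=c; px=np.atleast_2d(px).astype(float)
    d=np.c_[(px[:,0]-K[0,2])/K[0,0],-(px[:,1]-K[1,2])/K[1,1],-np.ones(len(px))]@W[:3,:3].T
    return W[:3,3]+d*((z-W[2,3])/d[:,2])[:,None]
def proj(P,c):
    K,W=c;q=(np.atleast_2d(P)-W[:3,3])@W[:3,:3]
    return np.c_[K[0,2]+K[0,0]*q[:,0]/-q[:,2],K[1,2]-K[1,1]*q[:,1]/-q[:,2]]
def rect(region):
    y,x=np.nonzero(region);return cv2.minAreaRect(np.c_[x,y].astype(np.float32))
E
python3 - <<'E'
from h import *
im=snapshot("top");c=cam("top")
cr=im[140:290,290:430];cv2.imwrite("pics/crop1.png",cv2.resize(cr,(700,750)[0:2] if 0 else (560,600),interpolation=cv2.INTER_CUBIC)[:,:,::-1])
for t,z in [("carton1",.061),("tote",.075),("knob",.07),("catch_unit",.03)]:
    for d in silhouettes(t,"top"):
        b=cv2.boxPoints(rect(d["region"])); p=ray(b,z,c)[:,:2]
        e=p[1]-p[0],p[2]-p[1]
        print(t,round(d["conf"],2),d["location"],"ctr",p.mean(0).round(3),"size",[round(np.linalg.norm(v),3) for v in e],"ang",np.degrees(np.arctan2(e[0][1],e[0][0])).round(1))
E
```

```text
carton1 0.93 [314.0, 371.7] ctr [ 0.284 -0.257] size [np.float64(0.086), np.float64(0.06)] ang -89.8
carton1 0.9 [200.4, 373.5] ctr [ 0.584 -0.273] size [np.float64(0.061), np.float64(0.083)] ang -89.8
carton1 0.88 [221.7, 273.6] ctr [0.54  0.004] size [np.float64(0.048), np.float64(0.078)] ang -52.7
carton1 0.68 [289.9, 331.6] ctr [ 0.345 -0.15 ] size [np.float64(0.082), np.float64(0.055)] ang -13.0
carton1 0.6 [118.6, 331.5] ctr [ 0.818 -0.16 ] size [np.float64(0.056), np.float64(0.086)] ang -89.8
carton1 0.57 [211.6, 332.9] ctr [ 0.562 -0.156] size [np.float64(0.082), np.float64(0.055)] ang -3.2
tote 0.73 [207.7, 192.4] ctr [0.567 0.22 ] size [np.float64(0.267), np.float64(0.193)] ang -89.8
knob 0.65 [255.1, 361.0] ctr [ 0.454 -0.228] size [np.float64(0.022), np.float64(0.056)] ang -89.8
catch_unit 0.98 [214.8, 354.7] ctr [ 0.583 -0.219] size [np.float64(0.272), np.float64(0.319)] ang -85.2
catch_unit 0.63 [255.5, 360.6] ctr [ 0.463 -0.236] size [np.float64(0.028), np.float64(0.081)] ang -89.8
```

View pics/crop1.png

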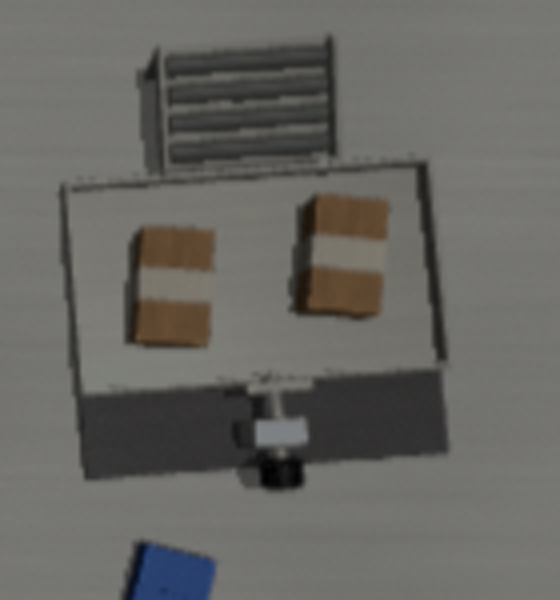

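Candidates shaped like cartons: brown (col 333,row 211) and brown (374,203), both inside the tray with paper bands, are the ones meant. The turquoise (274,222) and (372,314), blue (332,290) and green (332,119) ones are look-alikes. The crop confirms this, with the knob at about (360,257).

```bash
cat >> h.py <<'E'
def go(x,y,z,yaw,s=None):
    s=s or sense();R=Ro.from_euler("xyz",s["ee_rot"],degrees=True).as_matrix()
    d=(np.array([x,y,z])-s["tool_pos"])@R*100
    a=(yaw-s["ee_rot"][2]+180)%360-180
    print("go t=%.2f"%s["time_s"],"shift cm",d.round(2),"turn rad (tool)",round(-np.radians(a),3),"dist",np.linalg.norm(d).round(1))
def st():
    s=sense();print("t%.2f"%s["time_s"],s["tool_pos"].round(4),s["ee_rot"].round(2),"F",s["contact_force"].round(1),"gap",round(s["finger_gap"],3),"gf",round(s["gripper_force"],1));return s
E
python3 - <<'E'
from h import *
c=cam("top")
b=np.array([[64,185],[427,162],[445,362],[82,393]])/4+[290,140]
p=ray(b,.038,c)[:,:2];print(p.round(3),p.mean(0).round(3))
for i in range(4): e=p[(i+1)%4]-p[i];print(np.linalg.norm(e).round(3),np.degrees(np.arctan2(e[1],e[0])).round(1))
print("knob",ray(np.array([[281,472]])/4+[290,140],.07,c)[0].round(3))
st();go(.565,-.21,.27,176)
E
```

```text
[[ 0.634 -0.085]
 [ 0.651 -0.341]
 [ 0.51  -0.35 ]
 [ 0.488 -0.098]] [ 0.571 -0.219]
0.256 -86.1
0.141 -176.2
0.254 95.1
0.147 4.7
knob [ 0.434 -0.228  0.07 ]
t0.85 [0.2427 0.6299 0.2313] [180.     0.   158.93] F [-0.1 -0.1  1. ] gap 0.998 gf 0.0
go t=0.85 shift cm [-60.27 -66.78  -3.87] turn rad (tool) -0.298 dist 90.0
```

```bash
for i in 1; do
python3 -m jog '[{"tx":-2.68,"ty":-2.96,"tz":-0.2},{"tx":-5.36,"ty":-5.92,"tz":-0.4},{"tx":-8.04,"ty":-8.88,"tz":-0.6},{"tx":-10.72,"ty":-11.84,"tz":-0.8},{"tx":-13.4,"ty":-14.8,"tz":-1}]'
python3 -m jog '[{"tx":-2.68,"ty":-2.96,"tz":-0.2},{"tx":-5.36,"ty":-5.92,"tz":-0.4},{"tx":-8.04,"ty":-8.88,"tz":-0.6},{"tx":-10.72,"ty":-11.84,"tz":-0.8},{"tx":-13.4,"ty":-14.8,"tz":-1}]'
python3 -m jog '[{"tx":-2.68,"ty":-2.96,"tz":-0.2},{"tx":-5.36,"ty":-5.92,"tz":-0.4},{"tx":-8.04,"ty":-8.88,"tz":-0.6},{"tx":-10.72,"ty":-11.84,"tz":-0.8},{"tx":-13.4,"ty":-14.8,"tz":-1}]'
python3 -m jog '[{"tx":-2.68,"ty":-2.96,"tz":-0.2},{"tx":-5.36,"ty":-5.92,"tz":-0.4},{"tx":-8.04,"ty":-8.88,"tz":-0.6},{"tx":-10.72,"ty":-11.84,"tz":-0.8},{"tx":-13.4,"ty":-14.8,"tz":-1}]'
done
python3 - <<'E'
from h import *
st();go(.565,-.21,.27,176)
E
```

```text
t0.85 [0.2427 0.6299 0.2313] [180.     0.   158.93] F [-0.1 -0.1  1. ] gap 0.998 gf 0.0
go t=0.85 shift cm [-60.27 -66.78  -3.87] turn rad (tool) -0.298 dist 90.0schema error: expected keys tx, ty, tz, yaw
schema error: expected keys tx, ty, tz, yaw
schema error: expected keys tx, ty, tz, yaw
schema error: expected keys tx, ty, tz, yaw
```

```bash
python3 -m jog '[{"tx":-2.68,"ty":-2.96,"tz":-0.2,"yaw":0},{"tx":-5.36,"ty":-5.92,"tz":-0.4,"yaw":0},{"tx":-8.04,"ty":-8.88,"tz":-0.6,"yaw":0},{"tx":-10.72,"ty":-11.84,"tz":-0.8,"yaw":0},{"tx":-13.4,"ty":-14.8,"tz":-1,"yaw":0}]'
python3 -m jog '[{"tx":-2.68,"ty":-2.96,"tz":-0.2,"yaw":0},{"tx":-5.36,"ty":-5.92,"tz":-0.4,"yaw":0},{"tx":-8.04,"ty":-8.88,"tz":-0.6,"yaw":0},{"tx":-10.72,"ty":-11.84,"tz":-0.8,"yaw":0},{"tx":-13.4,"ty":-14.8,"tz":-1,"yaw":0}]'
python3 -m jog '[{"tx":-2.68,"ty":-2.96,"tz":-0.2,"yaw":0},{"tx":-5.36,"ty":-5.92,"tz":-0.4,"yaw":0},{"tx":-8.04,"ty":-8.88,"tz":-0.6,"yaw":0},{"tx":-10.72,"ty":-11.84,"tz":-0.8,"yaw":0},{"tx":-13.4,"ty":-14.8,"tz":-1,"yaw":0}]'
python3 -m jog '[{"tx":-2.68,"ty":-2.96,"tz":-0.2,"yaw":0},{"tx":-5.36,"ty":-5.92,"tz":-0.4,"yaw":0},{"tx":-8.04,"ty":-8.88,"tz":-0.6,"yaw":0},{"tx":-10.72,"ty":-11.84,"tz":-0.8,"yaw":0},{"tx":-13.4,"ty":-14.8,"tz":-1,"yaw":0}]'
python3 - <<'E'
from h import *
st();go(.565,-.21,.27,176)
E
```

```text
time_s: 1.27
tool_pos: [0.3148, 0.442, 0.2414]
ee_rot: [180.0, 0.0, 159.0]
contact_force: [0.5, -0.0, 0.1]
finger_gap: 1.0
gripper_force: 0.0
time_s: 1.68
tool_pos: [0.3866, 0.2555, 0.2517]
ee_rot: [180.0, 0.0, 159.0]
contact_force: [0.6, -0.2, 0.5]
finger_gap: 1.004
gripper_force: 0.0
time_s: 2.1
tool_pos: [0.4585, 0.0691, 0.2619]
ee_rot: [180.0, 0.1, 158.9]
contact_force: [1.4, -1.0, 0.7]
finger_gap: 0.996
gripper_force: 0.0
time_s: 2.52
tool_pos: [0.5303, -0.1174, 0.2717]
ee_rot: [180.0, 0.0, 158.9]
contact_force: [1.2, 1.1, -0.4]
finger_gap: 0.999
gripper_force: 0.0
t2.52 [ 0.5303 -0.1174  0.2717] [1.7998e+02 5.0000e-02 1.5890e+02] F [ 1.2  1.1 -0.4] gap 0.999 gf 0.0
go t=2.52 shift cm [-6.57 -7.39  0.17] turn rad (tool) -0.298 dist 9.9
```

```bash
python3 -m jog '[{"tx":-3,"ty":-3.4,"tz":0,"yaw":-0.08},{"tx":-6.6,"ty":-7.4,"tz":0,"yaw":-0.16},{"tx":-6.6,"ty":-7.4,"tz":0,"yaw":-0.24},{"tx":-6.6,"ty":-7.4,"tz":0,"yaw":-0.3},{"tx":-6.6,"ty":-7.4,"tz":0,"yaw":-0.3}]' 0.85
python3 - <<'E'
from h import *
s=st();im=snapshot("wrist");c=cam("wrist",s);cv2.imwrite("pics/w1.png",im[:,:,::-1])
for t,z in [("carton1",.061),("knob",.07),("catch_unit",.03)]:
    for d in silhouettes(t,"wrist"):
        b=cv2.boxPoints(rect(d["region"])); p=ray(b,z,c)[:,:2]
        e=p[1]-p[0],p[2]-p[1]
        print(t,round(d["conf"],2),d["location"],"ctr",p.mean(0).round(3),"size",[round(np.linalg.norm(v),3) for v in e],"ang",np.degrees(np.arctan2(e[0][1],e[0][0])).round(1))
E
```

```text
time_s: 2.93
tool_pos: [0.5651, -0.2096, 0.2709]
ee_rot: [180.0, -0.0, 176.1]
contact_force: [0.3, 0.3, 0.1]
finger_gap: 0.847
gripper_force: 0.0
t2.93 [ 0.5651 -0.2096  0.2709] [ 1.7999e+02 -3.0000e-02  1.7606e+02] F [0.3 0.3 0.1] gap 0.847 gf 0.0
carton1 0.96 [169.7, 322.9] ctr [ 0.562 -0.16 ] size [np.float64(0.052), np.float64(0.081)] ang 86.0
carton1 0.76 [136.7, 470.3] ctr [ 0.539 -0.014] size [np.float64(0.059), np.float64(0.088)] ang 121.6
carton1 0.71 [351.6, 324.7] ctr [ 0.779 -0.166] size [np.float64(0.049), np.float64(0.064)] ang 86.0
carton1 0.63 [196.7, 212.0] ctr [ 0.582 -0.276] size [np.float64(0.053), np.float64(0.086)] ang 87.5
knob 0.87 [44.1, 243.9] ctr [ 0.464 -0.229] size [np.float64(0.028), np.float64(0.08)] ang 93.4
catch_unit 0.84 [148.3, 268.9] ctr [ 0.588 -0.223] size [np.float64(0.248), np.float64(0.341)] ang 92.4
catch_unit 0.46 [171.2, 24.8] ctr [ 0.54  -0.486] size [np.float64(0.06), np.float64(0.087)] ang 105.9
```

View pics/w1.png

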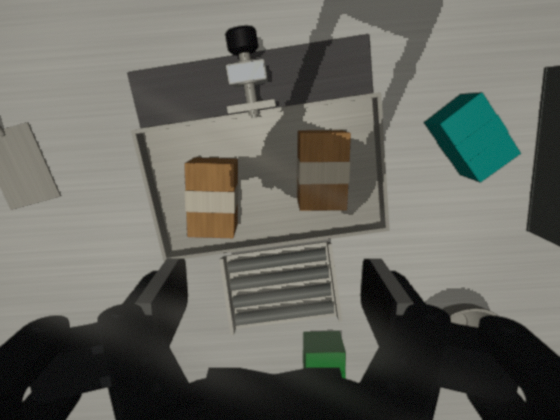

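Picture w1 shows both brown cartons in the tray: A at (323,170), B at (212,197). The knob is at (241,40), and the chute is below the tray. Now picking A.

Run:
```python
from h import *
s=st();c=cam("wrist",s)
b=np.array([[137,131],[379,94],[386,228],[169,258]])
p=ray(b,.038,c)[:,:2];print(p.round(3),p.mean(0).round(4))
for i in range(4): e=p[(i+1)%4]-p[i];print(np.linalg.norm(e).round(3),np.degrees(np.arctan2(e[1],e[0])).round(1))
print("knob top",ray([[240,38]],.07,c)[0].round(4),"A corners",ray([[298,130],[350,130],[349,211],[299,211]],.061,c).round(3).tolist(),"B",ray([[187,158],[237,158],[235,237],[186,237]],.061,c).round(3).tolist())
go(.562,-.160,.027,176)
```

```text
t3.13 [ 0.5648 -0.2074  0.2714] [179.99   0.   176.09] F [-0.3  0.5 -0.2] gap 0.85 gf 0.0
[[ 0.511 -0.347]
 [ 0.491 -0.097]
 [ 0.635 -0.087]
 [ 0.655 -0.335]] [ 0.573  -0.2164]
0.251 94.4
0.145 3.8
0.249 -85.5
0.145 -175.3
knob top [ 0.4355 -0.2294  0.07  ] A corners [[0.52, -0.181, 0.061], [0.523, -0.131, 0.061], [0.605, -0.133, 0.061], [0.602, -0.185, 0.061]] B [[0.539, -0.293, 0.061], [0.543, -0.243, 0.061], [0.626, -0.254, 0.061], [0.622, -0.305, 0.061]]
go t=3.13 shift cm [ 0.61  4.7  24.44] turn rad (tool) 0.001 dist 24.9
```

```bash
python3 -m jog '[{"tx":0.3,"ty":1.6,"tz":3.4,"yaw":0},{"tx":0.6,"ty":3.2,"tz":7,"yaw":0},{"tx":0.6,"ty":4.8,"tz":10.5,"yaw":0},{"tx":0.6,"ty":4.8,"tz":14,"yaw":0},{"tx":0.6,"ty":4.8,"tz":16,"yaw":0}]'
python3 - <<'E'
from h import *
s=st();im=snapshot("wrist");c=cam("wrist",s);cv2.imwrite("pics/w2.png",im[:,:,::-1])
st();go(.562,-.159,.027,176.5)
for d in silhouettes("carton1","wrist"):
    b=cv2.boxPoints(rect(d["region"]));p=ray(b,.061,c)[:,:2];e=p[1]-p[0],p[2]-p[1]
    print(round(d["conf"],2),d["location"],b.round(0).tolist(),"ctr",p.mean(0).round(3),"size",[round(np.linalg.norm(v),3) for v in e],"ang",np.degrees(np.arctan2(e[0][1],e[0][0])).round(1))
E
```

```text
time_s: 3.55
tool_pos: [0.5596, -0.157, 0.1074]
ee_rot: [179.9, -0.3, 176.2]
contact_force: [-0.4, -0.2, -0.8]
finger_gap: 0.846
gripper_force: 0.0
t3.55 [ 0.5596 -0.157   0.1074] [179.92  -0.28 176.22] F [-0.4 -0.2 -0.8] gap 0.846 gf 0.0
t3.60 [ 0.5573 -0.1566  0.104 ] [179.85  -0.59 176.2 ] F [-2.   1.5 -2.2] gap 0.847 gf 0.0
go t=3.60 shift cm [-0.56 -0.23  7.7 ] turn rad (tool) -0.005 dist 7.7
0.69 [257.1, 82.2] [[19.0, 209.0], [136.0, 193.0], [153.0, 315.0], [36.0, 331.0]] ctr [ 0.571 -0.268] size [np.float64(0.067), np.float64(0.076)] ang 94.2
0.61 [163.0, 515.4] [[438.0, 143.0], [537.0, 77.0], [619.0, 199.0], [520.0, 266.0]] ctr [ 0.535 -0.018] size [np.float64(0.056), np.float64(0.086)] ang 121.8
0.6 [228.3, 269.3] [[224.0, 159.0], [316.0, 159.0], [316.0, 302.0], [224.0, 302.0]] ctr [ 0.56 -0.16] size [np.float64(0.049), np.float64(0.086)] ang 86.2
```

View pics/w2.png

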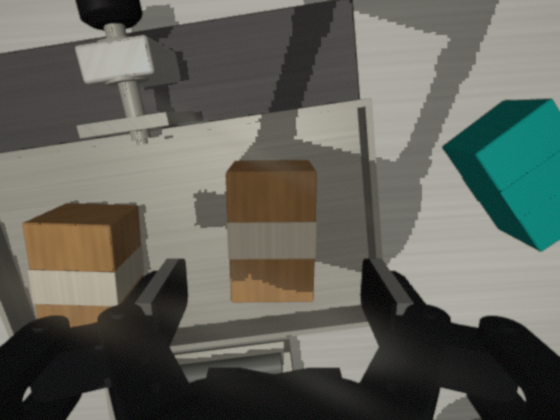

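The carton is centred between the fingers (columns 226–316), so I descend, close and lift slightly.

```bash
python3 -m jog '[{"tx":-0.3,"ty":-0.2,"tz":2.5,"yaw":0},{"tx":-0.3,"ty":-0.2,"tz":5,"yaw":0},{"tx":-0.3,"ty":-0.2,"tz":7,"yaw":0},{"tx":-0.3,"ty":-0.2,"tz":7.6,"yaw":0},{"tx":-0.3,"ty":-0.2,"tz":7.6,"yaw":0}]'
python3 -m jog '[{"tx":0,"ty":0,"tz":0,"yaw":0},{"tx":0,"ty":0,"tz":0,"yaw":0},{"tx":0,"ty":0,"tz":0,"yaw":0},{"tx":0,"ty":0,"tz":0,"yaw":0},{"tx":0,"ty":0,"tz":0,"yaw":0}]' 0
python3 -m jog '[{"tx":0,"ty":0,"tz":0,"yaw":0},{"tx":0,"ty":0,"tz":0,"yaw":0},{"tx":0,"ty":0,"tz":0,"yaw":0},{"tx":0,"ty":0,"tz":0,"yaw":0},{"tx":0,"ty":0,"tz":0,"yaw":0}]' 
python3 -m jog '[{"tx":0,"ty":0,"tz":-1,"yaw":0},{"tx":0,"ty":0,"tz":-3.5,"yaw":0},{"tx":0,"ty":0,"tz":-7,"yaw":0},{"tx":0,"ty":0,"tz":-10.5,"yaw":0},{"tx":0,"ty":0,"tz":-12,"yaw":0}]' 
python3 -c "
from h import *
st();go(.567,.275,.14,180)"
```

```text
time_s: 4.07
tool_pos: [0.5647, -0.1616, 0.0351]
ee_rot: [180.0, -0.1, 176.1]
contact_force: [-0.4, -0.6, -0.6]
finger_gap: 0.85
gripper_force: 0.0
time_s: 4.48
tool_pos: [0.5675, -0.1626, 0.0382]
ee_rot: [-179.9, 0.3, 176.1]
contact_force: [0.1, 0.8, 5.6]
finger_gap: 0.572
gripper_force: 65.3
time_s: 4.9
tool_pos: [0.5675, -0.1627, 0.0382]
ee_rot: [-179.9, 0.3, 176.1]
contact_force: [1.2, -0.5, 6.1]
finger_gap: 0.57
gripper_force: 65.3
time_s: 5.32
tool_pos: [0.5674, -0.1628, 0.1612]
ee_rot: [-179.9, 0.4, 176.1]
contact_force: [0.6, -0.0, -1.1]
finger_gap: 0.575
gripper_force: 64.5
t5.32 [ 0.5674 -0.1628  0.1612] [-179.89    0.39  176.11] F [ 0.6 -0.  -1.1] gap 0.575 gf 64.5
go t=5.32 shift cm [ 3.02 43.68  2.01] turn rad (tool) -0.068 dist 43.8
```

```bash
python3 -m jog '[{"tx":0.2,"ty":2.2,"tz":0,"yaw":0},{"tx":0.4,"ty":5.2,"tz":0,"yaw":0},{"tx":0.6,"ty":8.4,"tz":0,"yaw":0},{"tx":0.8,"ty":11.6,"tz":0,"yaw":0},{"tx":1,"ty":14.8,"tz":0,"yaw":0}]'
python3 -m jog '[{"tx":0.2,"ty":3.2,"tz":0,"yaw":0},{"tx":0.4,"ty":6.4,"tz":0,"yaw":0},{"tx":0.6,"ty":9.6,"tz":0,"yaw":0},{"tx":0.8,"ty":12.8,"tz":0,"yaw":0},{"tx":1,"ty":16,"tz":0,"yaw":0}]'
python3 -m jog '[{"tx":0.2,"ty":3.2,"tz":0,"yaw":-0.02},{"tx":0.4,"ty":6.4,"tz":0,"yaw":-0.04},{"tx":0.6,"ty":9.6,"tz":0,"yaw":-0.07},{"tx":0.8,"ty":12,"tz":0,"yaw":-0.07},{"tx":1,"ty":12.9,"tz":0,"yaw":-0.07}]'
python3 -m jog '[{"tx":0,"ty":0,"tz":0,"yaw":0},{"tx":0,"ty":0,"tz":0,"yaw":0},{"tx":0,"ty":0,"tz":0,"yaw":0},{"tx":0,"ty":0,"tz":0,"yaw":0},{"tx":0,"ty":0,"tz":0,"yaw":0}]'
python3 - <<'E'
from h import *
s=st();im=snapshot("wrist");c=cam("wrist",s);cv2.imwrite("pics/w3.png",im[:,:,::-1])
go(.567,.275,.026,180)
E
```

```text
time_s: 5.73
tool_pos: [0.5646, -0.0125, 0.156]
ee_rot: [-180.0, 0.0, 176.1]
contact_force: [0.7, 0.2, -1.5]
finger_gap: 0.573
gripper_force: 64.4
time_s: 6.15
tool_pos: [0.5654, 0.1481, 0.1559]
ee_rot: [-180.0, 0.0, 176.1]
contact_force: [0.6, -1.1, -1.0]
finger_gap: 0.574
gripper_force: 64.4
time_s: 6.57
tool_pos: [0.5644, 0.2794, 0.1559]
ee_rot: [179.9, 0.0, -179.7]
contact_force: [0.6, -0.8, -1.5]
finger_gap: 0.572
gripper_force: 64.4
time_s: 6.98
tool_pos: [0.5649, 0.2746, 0.1553]
ee_rot: [-180.0, -0.0, -180.0]
contact_force: [0.8, 0.4, -1.2]
finger_gap: 0.577
gripper_force: 64.4
t6.98 [0.5649 0.2746 0.1553] [-1.7998e+02 -1.0000e-02 -1.7997e+02] F [ 0.8  0.4 -1.2] gap 0.577 gf 64.4
go t=7.03 shift cm [-0.2   0.03 12.94] turn rad (tool) 0.001 dist 12.9
```

View pics/w3.png

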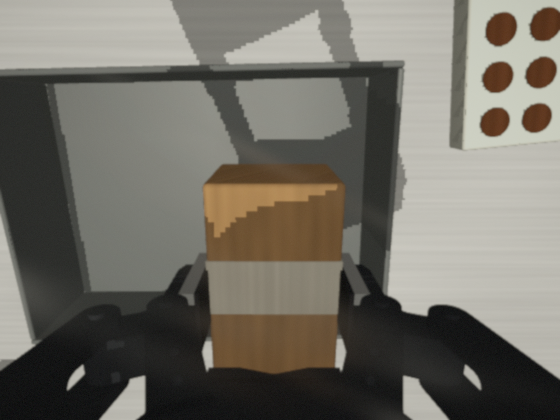

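Picture w3 shows the carton held level and central between the fingers, above the tote's left half. It clears the walls: rim edge at column 400, carton out to 343.

```bash
python3 -m jog '[{"tx":0,"ty":0,"tz":2.5,"yaw":0},{"tx":0,"ty":0,"tz":5.5,"yaw":0},{"tx":0,"ty":0,"tz":8.5,"yaw":0},{"tx":0,"ty":0,"tz":10.7,"yaw":0},{"tx":0,"ty":0,"tz":11.5,"yaw":0}]'
python3 -m jog '[{"tx":0,"ty":0,"tz":0.1,"yaw":0},{"tx":0,"ty":0,"tz":0.3,"yaw":0},{"tx":0,"ty":0,"tz":0.5,"yaw":0},{"tx":0,"ty":0,"tz":0.7,"yaw":0},{"tx":0,"ty":0,"tz":0.7,"yaw":0}]'
python3 -m jog '[{"tx":0,"ty":0,"tz":0,"yaw":0},{"tx":0,"ty":0,"tz":0,"yaw":0},{"tx":0,"ty":0,"tz":0,"yaw":0},{"tx":0,"ty":0,"tz":0,"yaw":0},{"tx":0,"ty":0,"tz":0,"yaw":0}]'
```

```text
time_s: 7.45
tool_pos: [0.5618, 0.2739, 0.0359]
ee_rot: [-179.8, -0.4, -179.9]
contact_force: [-0.4, 0.4, -1.6]
finger_gap: 0.57
gripper_force: 64.4
time_s: 7.87
tool_pos: [0.5658, 0.2765, 0.0346]
ee_rot: [179.9, 0.1, -179.9]
contact_force: [-0.8, -0.5, -1.8]
finger_gap: 0.574
gripper_force: 64.4
time_s: 8.28
tool_pos: [0.5648, 0.2761, 0.0334]
ee_rot: [180.0, 0.0, -179.9]
contact_force: [0.0, -0.2, -1.1]
finger_gap: 0.576
gripper_force: 64.4
```

```bash
python3 -m jog '[{"tx":0,"ty":0,"tz":0.1,"yaw":0},{"tx":0,"ty":0,"tz":0.2,"yaw":0},{"tx":0,"ty":0,"tz":0.3,"yaw":0},{"tx":0,"ty":0,"tz":0.4,"yaw":0},{"tx":0,"ty":0,"tz":0.5,"yaw":0}]'
python3 -m jog '[{"tx":0,"ty":0,"tz":0,"yaw":0},{"tx":0,"ty":0,"tz":0.05,"yaw":0},{"tx":0,"ty":0,"tz":0.1,"yaw":0},{"tx":0,"ty":0,"tz":0.15,"yaw":0},{"tx":0,"ty":0,"tz":0.15,"yaw":0}]'
```

```text
time_s: 8.7
tool_pos: [0.5647, 0.276, 0.0281]
ee_rot: [-180.0, -0.0, -179.9]
contact_force: [0.1, -1.1, -1.7]
finger_gap: 0.573
gripper_force: 64.4
time_s: 9.12
tool_pos: [0.5647, 0.276, 0.0267]
ee_rot: [-180.0, -0.0, -179.9]
contact_force: [-0.7, -0.2, -2.4]
finger_gap: 0.573
gripper_force: 64.4
```

```bash
python3 -m jog '[{"tx":0,"ty":0,"tz":0.05,"yaw":0},{"tx":0,"ty":0,"tz":0.1,"yaw":0},{"tx":0,"ty":0,"tz":0.1,"yaw":0},{"tx":0,"ty":0,"tz":0.1,"yaw":0},{"tx":0,"ty":0,"tz":0.1,"yaw":0}]'
python3 -m jog '[{"tx":0,"ty":0,"tz":0.05,"yaw":0},{"tx":0,"ty":0,"tz":0.1,"yaw":0},{"tx":0,"ty":0,"tz":0.1,"yaw":0},{"tx":0,"ty":0,"tz":0.1,"yaw":0},{"tx":0,"ty":0,"tz":0.1,"yaw":0}]'
```

```text
time_s: 9.53
tool_pos: [0.5648, 0.2761, 0.0263]
ee_rot: [180.0, 0.0, -179.9]
contact_force: [-3.4, -1.3, 4.1]
finger_gap: 0.571
gripper_force: 64.9
time_s: 9.95
tool_pos: [0.5648, 0.2761, 0.0262]
ee_rot: [-180.0, -0.0, -179.9]
contact_force: [-5.2, -1.3, 9.3]
finger_gap: 0.574
gripper_force: 65.9
```

```bash
python3 -m jog '[{"tx":0,"ty":0,"tz":-0.1,"yaw":0},{"tx":0,"ty":0,"tz":-0.1,"yaw":0},{"tx":0,"ty":0,"tz":-0.1,"yaw":0},{"tx":0,"ty":0,"tz":-0.1,"yaw":0},{"tx":0,"ty":0,"tz":-0.1,"yaw":0}]' 0.82
python3 -m jog '[{"tx":0,"ty":0,"tz":-1,"yaw":0},{"tx":0,"ty":0,"tz":-4,"yaw":0},{"tx":0,"ty":0,"tz":-8,"yaw":0},{"tx":0,"ty":0,"tz":-12,"yaw":0},{"tx":0,"ty":0,"tz":-15,"yaw":0}]' 
python3 -m jog '[{"tx":0,"ty":-4,"tz":-0.5,"yaw":0},{"tx":0,"ty":-8,"tz":-1,"yaw":0},{"tx":0,"ty":-12,"tz":-1.5,"yaw":0},{"tx":0,"ty":-16,"tz":-2,"yaw":0},{"tx":0,"ty":-20,"tz":-2.5,"yaw":0}]' 
python3 -m jog '[{"tx":0,"ty":-4,"tz":-0.4,"yaw":0},{"tx":0,"ty":-8,"tz":-0.8,"yaw":0},{"tx":0,"ty":-12,"tz":-1.2,"yaw":0},{"tx":0,"ty":-16,"tz":-1.6,"yaw":0},{"tx":0,"ty":-20,"tz":-2,"yaw":0}]' 
python3 -m jog '[{"tx":-0.5,"ty":-4,"tz":0,"yaw":0.03},{"tx":-1,"ty":-8,"tz":0,"yaw":0.06},{"tx":-1.5,"ty":-11.5,"tz":0,"yaw":0.09},{"tx":-1.5,"ty":-14,"tz":0,"yaw":0.09},{"tx":-1.5,"ty":-14.5,"tz":0,"yaw":0.09}]' 
python3 -m jog '[{"tx":0,"ty":0,"tz":0,"yaw":0},{"tx":0,"ty":0,"tz":0,"yaw":0},{"tx":0,"ty":0,"tz":0,"yaw":0},{"tx":0,"ty":0,"tz":0,"yaw":0},{"tx":0,"ty":0,"tz":0,"yaw":0}]' | tail -5
python3 - <<'E'
from h import *
s=st();im=snapshot("wrist");c=cam("wrist",s);cv2.imwrite("pics/w4.png",im[:,:,::-1])
for d in silhouettes("carton1","wrist"):
    b=cv2.boxPoints(rect(d["region"]));p=ray(b,.061,c)[:,:2];e=p[1]-p[0],p[2]-p[1]
    print(round(d["conf"],2),d["location"],b.round(0).tolist(),"ctr",p.mean(0).round(3),"size",[round(np.linalg.norm(v),3) for v in e],"ang",np.degrees(np.arctan2(e[0][1],e[0][0])).round(1))
E
```

```text
time_s: 10.37
tool_pos: [0.5647, 0.276, 0.0254]
ee_rot: [-180.0, -0.0, -179.9]
contact_force: [-1.2, 0.5, -0.0]
finger_gap: 0.821
gripper_force: 0.0
time_s: 10.78
tool_pos: [0.5658, 0.2765, 0.18]
ee_rot: [179.9, 0.2, -179.9]
contact_force: [0.3, 0.9, 0.4]
finger_gap: 0.816
gripper_force: 0.0
time_s: 11.2
tool_pos: [0.565, 0.0745, 0.2021]
ee_rot: [180.0, 0.1, -179.8]
contact_force: [0.5, -0.2, 0.0]
finger_gap: 0.82
gripper_force: 0.0
time_s: 11.62
tool_pos: [0.5653, -0.1259, 0.222]
ee_rot: [-180.0, 0.1, -179.9]
contact_force: [1.9, -0.3, -1.2]
finger_gap: 0.818
gripper_force: 0.0
time_s: 12.03
tool_pos: [0.5808, -0.2735, 0.2214]
ee_rot: [-179.9, 0.1, 174.8]
contact_force: [-0.2, 0.5, 0.8]
finger_gap: 0.818
gripper_force: 0.0
tool_pos: [0.5811, -0.2674, 0.221]
ee_rot: [180.0, 0.0, 175.1]
contact_force: [-0.9, 0.5, 1.1]
finger_gap: 0.818
gripper_force: 0.0
t12.45 [ 0.5811 -0.2674  0.221 ] [179.99   0.   175.07] F [-0.9  0.5  1.1] gap 0.818 gf 0.0
0.97 [190.0, 262.0] [[233.0, 143.0], [291.0, 143.0], [291.0, 237.0], [233.0, 237.0]] ctr [ 0.583 -0.279] size [np.float64(0.049), np.float64(0.084)] ang 85.0
0.81 [352.2, 363.8] [[354.0, 377.0], [357.0, 339.0], [374.0, 340.0], [370.0, 378.0]] ctr [ 0.764 -0.193] size [np.float64(0.045), np.float64(0.016)] ang 174.3
0.78 [109.0, 538.8] [[504.0, 61.0], [559.0, 61.0], [559.0, 163.0], [504.0, 163.0]] ctr [ 0.537 -0.051] size [np.float64(0.044), np.float64(0.083)] ang 85.0
0.26 [324.4, 542.7] [[510.0, 318.0], [534.0, 288.0], [583.0, 328.0], [558.0, 358.0]] ctr [ 0.739 -0.014] size [np.float64(0.037), np.float64(0.071)] ang 146.6
```

View pics/w4.png

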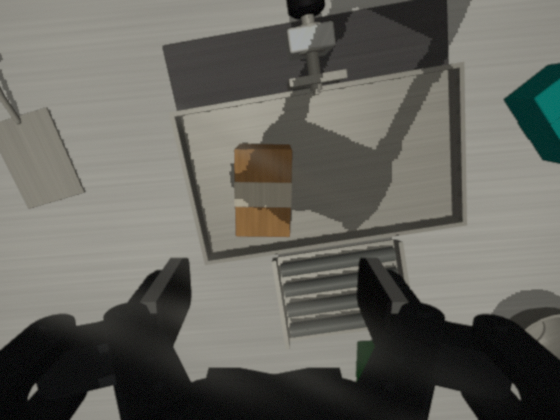

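Picture w4 shows carton B alone in the tray at (264,190), columns 235–293 and square to the tool. Now picking it.

```bash
python3 -m jog '[{"tx":-0.3,"ty":-0.9,"tz":3,"yaw":0},{"tx":-0.3,"ty":-0.9,"tz":6.5,"yaw":0},{"tx":-0.3,"ty":-0.9,"tz":9.5,"yaw":0},{"tx":-0.3,"ty":-0.9,"tz":12,"yaw":0},{"tx":-0.3,"ty":-0.9,"tz":13,"yaw":0}]'
python3 -m jog '[{"tx":0,"ty":0,"tz":0,"yaw":0},{"tx":0,"ty":0,"tz":2,"yaw":0},{"tx":0,"ty":0,"tz":4,"yaw":0},{"tx":0,"ty":0,"tz":5.5,"yaw":0},{"tx":0,"ty":0,"tz":6,"yaw":0}]'
python3 -m jog '[{"tx":0,"ty":0,"tz":0,"yaw":0},{"tx":0,"ty":0,"tz":0,"yaw":0},{"tx":0,"ty":0,"tz":0,"yaw":0},{"tx":0,"ty":0,"tz":0,"yaw":0},{"tx":0,"ty":0,"tz":0,"yaw":0}]'
python3 -m jog '[{"tx":0,"ty":0,"tz":0,"yaw":0},{"tx":0,"ty":0,"tz":0,"yaw":0},{"tx":0,"ty":0,"tz":0,"yaw":0},{"tx":0,"ty":0,"tz":0,"yaw":0},{"tx":0,"ty":0,"tz":0,"yaw":0}]' 0
python3 -m jog '[{"tx":0,"ty":0,"tz":0,"yaw":0},{"tx":0,"ty":0,"tz":0,"yaw":0},{"tx":0,"ty":0,"tz":0,"yaw":0},{"tx":0,"ty":0,"tz":0,"yaw":0},{"tx":0,"ty":0,"tz":0,"yaw":0}]'
```

```text
time_s: 12.97
tool_pos: [0.5804, -0.2761, 0.0861]
ee_rot: [179.8, -0.4, 175.0]
contact_force: [-0.6, 0.2, -0.4]
finger_gap: 0.819
gripper_force: 0.0
time_s: 13.38
tool_pos: [0.5832, -0.2779, 0.0305]
ee_rot: [180.0, -0.0, 175.0]
contact_force: [-1.2, -0.1, -0.9]
finger_gap: 0.821
gripper_force: 0.0
time_s: 13.8
tool_pos: [0.5841, -0.2787, 0.0323]
ee_rot: [-179.9, 0.1, 175.0]
contact_force: [0.0, -0.0, -0.9]
finger_gap: 0.818
gripper_force: 0.0
time_s: 14.22
tool_pos: [0.5838, -0.2785, 0.0316]
ee_rot: [-180.0, 0.1, 175.0]
contact_force: [-0.1, 0.6, 5.7]
finger_gap: 0.576
gripper_force: 64.2
time_s: 14.63
tool_pos: [0.5839, -0.2785, 0.0317]
ee_rot: [-180.0, 0.1, 175.0]
contact_force: [-0.1, 1.3, 5.2]
finger_gap: 0.572
gripper_force: 64.2
```

```bash
python3 -m jog '[{"tx":0,"ty":0,"tz":-1,"yaw":0},{"tx":0,"ty":0,"tz":-3.5,"yaw":0},{"tx":0,"ty":0,"tz":-7,"yaw":0},{"tx":0,"ty":0,"tz":-10.5,"yaw":0},{"tx":0,"ty":0,"tz":-13,"yaw":0}]' 
python3 -m jog '[{"tx":0.3,"ty":2.2,"tz":0,"yaw":0},{"tx":0.7,"ty":5.4,"tz":0,"yaw":0},{"tx":1.1,"ty":8.6,"tz":0,"yaw":0},{"tx":1.5,"ty":11.8,"tz":0,"yaw":0},{"tx":1.9,"ty":15,"tz":0,"yaw":0}]'
python3 -m jog '[{"tx":0.4,"ty":3.2,"tz":0,"yaw":0},{"tx":0.8,"ty":6.4,"tz":0,"yaw":0},{"tx":1.2,"ty":9.6,"tz":0,"yaw":0},{"tx":1.6,"ty":12.8,"tz":0,"yaw":0},{"tx":2,"ty":16,"tz":0,"yaw":0}]'
python3 -m jog '[{"tx":0.4,"ty":3.2,"tz":0,"yaw":-0.02},{"tx":0.8,"ty":6.4,"tz":0,"yaw":-0.04},{"tx":1.2,"ty":9.6,"tz":0,"yaw":-0.06},{"tx":1.6,"ty":12,"tz":0,"yaw":-0.087},{"tx":1.6,"ty":13,"tz":0,"yaw":-0.087}]'
python3 -m jog '[{"tx":0,"ty":0,"tz":0,"yaw":0},{"tx":0,"ty":0,"tz":0,"yaw":0},{"tx":0,"ty":0,"tz":0,"yaw":0},{"tx":0,"ty":0,"tz":0,"yaw":0},{"tx":0,"ty":0,"tz":0,"yaw":0}]'
python3 - <<'E'
from h import *
s=st();im=snapshot("wrist");c=cam("wrist",s);cv2.imwrite("pics/w5.png",im[:,:,::-1])
go(.567,.165,.03,180)
E
```

```text
time_s: 15.05
tool_pos: [0.5834, -0.2782, 0.1635]
ee_rot: [-180.0, 0.1, 175.0]
contact_force: [0.7, -0.4, -0.2]
finger_gap: 0.575
gripper_force: 63.6
time_s: 15.47
tool_pos: [0.5763, -0.1256, 0.1604]
ee_rot: [180.0, -0.1, 174.9]
contact_force: [-0.2, 0.6, -0.9]
finger_gap: 0.58
gripper_force: 63.7
time_s: 15.88
tool_pos: [0.5703, 0.0356, 0.1604]
ee_rot: [-180.0, -0.1, 175.0]
contact_force: [1.1, 0.6, -1.2]
finger_gap: 0.577
gripper_force: 63.7
time_s: 16.3
tool_pos: [0.5655, 0.168, 0.1603]
ee_rot: [180.0, -0.1, -179.8]
contact_force: [-0.6, -0.8, -0.9]
finger_gap: 0.574
gripper_force: 63.6
time_s: 16.72
tool_pos: [0.5671, 0.1636, 0.1607]
ee_rot: [-180.0, -0.0, 179.8]
contact_force: [0.7, 0.5, -1.6]
finger_gap: 0.576
gripper_force: 63.6
t16.72 [0.5671 0.1636 0.1607] [-1.7998e+02 -1.0000e-02  1.7984e+02] F [ 0.7  0.5 -1.6] gap 0.576 gf 63.6
go t=16.77 shift cm [1.000e-02 1.300e-01 1.308e+01] turn rad (tool) -0.003 dist 13.1
```

View pics/w5.png

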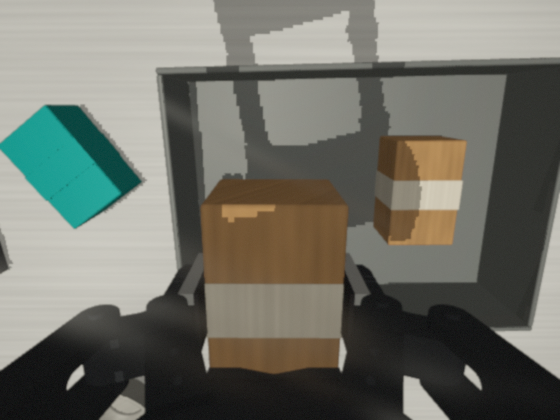

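Picture w5 shows carton A upright and flat on the tote floor at (420,190). Carton B is held level, with free floor beneath it between the left wall (column 178) and A.

```bash
python3 -m jog '[{"tx":0,"ty":0.4,"tz":2.5,"yaw":0},{"tx":0,"ty":0.4,"tz":5.5,"yaw":0},{"tx":0,"ty":0.4,"tz":8.5,"yaw":0},{"tx":0,"ty":0.4,"tz":11,"yaw":0},{"tx":0,"ty":0.4,"tz":12.3,"yaw":0}]'
python3 -m jog '[{"tx":0,"ty":0,"tz":0,"yaw":0},{"tx":0,"ty":0,"tz":0.2,"yaw":0},{"tx":0,"ty":0,"tz":0.5,"yaw":0},{"tx":0,"ty":0,"tz":0.8,"yaw":0},{"tx":0,"ty":0,"tz":0.8,"yaw":0}]'
python3 -m jog '[{"tx":0,"ty":0,"tz":0,"yaw":0},{"tx":0,"ty":0,"tz":0,"yaw":0},{"tx":0,"ty":0,"tz":0,"yaw":0},{"tx":0,"ty":0,"tz":0,"yaw":0},{"tx":0,"ty":0,"tz":0,"yaw":0}]'
```

```text
time_s: 17.18
tool_pos: [0.5645, 0.1676, 0.0342]
ee_rot: [-179.9, -0.3, 179.9]
contact_force: [-0.7, -0.6, -1.9]
finger_gap: 0.573
gripper_force: 63.7
time_s: 17.6
tool_pos: [0.568, 0.1692, 0.0309]
ee_rot: [180.0, 0.1, 180.0]
contact_force: [-0.3, 0.4, -1.1]
finger_gap: 0.574
gripper_force: 63.6
time_s: 18.02
tool_pos: [0.5671, 0.1691, 0.03]
ee_rot: [180.0, 0.0, 180.0]
contact_force: [1.3, 0.2, -1.1]
finger_gap: 0.579
gripper_force: 63.6
```

```bash
python3 -m jog '[{"tx":0,"ty":0,"tz":0.3,"yaw":0},{"tx":0,"ty":0,"tz":0.5,"yaw":0},{"tx":0,"ty":0,"tz":0.7,"yaw":0},{"tx":0,"ty":0,"tz":0.8,"yaw":0},{"tx":0,"ty":0,"tz":0.8,"yaw":0}]'
python3 -m jog '[{"tx":0,"ty":0,"tz":0.05,"yaw":0},{"tx":0,"ty":0,"tz":0.1,"yaw":0},{"tx":0,"ty":0,"tz":0.15,"yaw":0},{"tx":0,"ty":0,"tz":0.2,"yaw":0},{"tx":0,"ty":0,"tz":0.2,"yaw":0}]'
python3 -m jog '[{"tx":0,"ty":0,"tz":0.05,"yaw":0},{"tx":0,"ty":0,"tz":0.1,"yaw":0},{"tx":0,"ty":0,"tz":0.1,"yaw":0},{"tx":0,"ty":0,"tz":0.1,"yaw":0},{"tx":0,"ty":0,"tz":0.1,"yaw":0}]'
```

```text
time_s: 18.43
tool_pos: [0.5665, 0.1689, 0.0212]
ee_rot: [-180.0, -0.1, 180.0]
contact_force: [-0.3, -1.1, -0.4]
finger_gap: 0.576
gripper_force: 63.6
time_s: 18.85
tool_pos: [0.5669, 0.169, 0.0197]
ee_rot: [-180.0, -0.0, 180.0]
contact_force: [0.4, -0.3, -1.4]
finger_gap: 0.576
gripper_force: 63.6
time_s: 19.27
tool_pos: [0.567, 0.169, 0.0197]
ee_rot: [-180.0, -0.0, 180.0]
contact_force: [-3.2, -0.4, 4.8]
finger_gap: 0.577
gripper_force: 64.5
```

```bash
python3 -m jog '[{"tx":0,"ty":0,"tz":-0.1,"yaw":0},{"tx":0,"ty":0,"tz":-0.1,"yaw":0},{"tx":0,"ty":0,"tz":-0.1,"yaw":0},{"tx":0,"ty":0,"tz":-0.1,"yaw":0},{"tx":0,"ty":0,"tz":-0.1,"yaw":0}]' 0.8
python3 -m jog '[{"tx":0,"ty":0,"tz":-1,"yaw":0},{"tx":0,"ty":0,"tz":-4,"yaw":0},{"tx":0,"ty":0,"tz":-8,"yaw":0},{"tx":0,"ty":0,"tz":-12,"yaw":0},{"tx":0,"ty":0,"tz":-15.5,"yaw":0}]' 
python3 -m jog '[{"tx":1,"ty":-3.5,"tz":0,"yaw":0},{"tx":2,"ty":-7,"tz":0,"yaw":0},{"tx":3,"ty":-10.5,"tz":0,"yaw":0},{"tx":4,"ty":-14,"tz":0,"yaw":0},{"tx":5,"ty":-17.5,"tz":0,"yaw":0}]' 
python3 -m jog '[{"tx":1,"ty":-3.5,"tz":0,"yaw":0},{"tx":2,"ty":-7,"tz":0,"yaw":0},{"tx":3,"ty":-10.5,"tz":0,"yaw":0},{"tx":4,"ty":-14,"tz":0,"yaw":0},{"tx":5,"ty":-17.5,"tz":0,"yaw":0}]' 
python3 -m jog '[{"tx":1,"ty":-3,"tz":0,"yaw":-0.03},{"tx":2,"ty":-4.8,"tz":0,"yaw":-0.06},{"tx":3,"ty":-4.8,"tz":0,"yaw":-0.079},{"tx":3.4,"ty":-4.8,"tz":0,"yaw":-0.079},{"tx":3.4,"ty":-4.8,"tz":0,"yaw":-0.079}]' 0.7
python3 -m jog '[{"tx":0,"ty":0,"tz":0,"yaw":0},{"tx":0,"ty":0,"tz":0,"yaw":0},{"tx":0,"ty":0,"tz":0,"yaw":0},{"tx":0,"ty":0,"tz":0,"yaw":0},{"tx":0,"ty":0,"tz":0,"yaw":0}]'
python3 - <<'E'
from h import *
s=st();im=snapshot("wrist");c=cam("wrist",s);cv2.imwrite("pics/w6.png",im[:,:,::-1])
for d in silhouettes("knob","wrist"):
    b=cv2.boxPoints(rect(d["region"]));print(round(d["conf"],2),d["location"],b.round(0).tolist())
P=np.array([.434,-.2287,.055]);a=np.radians(4.5);ux=np.array([np.cos(a),np.sin(a),0]);uy=np.array([-np.sin(a),np.cos(a),0])
q=[P+[0,0,.015]-ux*.011,P+[0,0,.015]+ux*.011,P+uy*.015,P-uy*.015]
print(proj(q,c).round(0).tolist())
im=snapshot("top");cv2.imwrite("pics/top2.png",cv2.resize(im[160:260,130:260],(780,600),interpolation=cv2.INTER_CUBIC)[:,:,::-1])
E
```

```text
time_s: 19.68
tool_pos: [0.567, 0.169, 0.0197]
ee_rot: [180.0, -0.0, 180.0]
contact_force: [0.5, -0.1, -0.1]
finger_gap: 0.799
gripper_force: 0.0
time_s: 20.1
tool_pos: [0.5672, 0.169, 0.1778]
ee_rot: [180.0, 0.1, 180.0]
contact_force: [0.8, 0.4, 0.4]
finger_gap: 0.796
gripper_force: 0.0
time_s: 20.52
tool_pos: [0.5163, -0.0072, 0.1758]
ee_rot: [-180.0, 0.1, 180.0]
contact_force: [0.7, -0.1, 0.7]
finger_gap: 0.802
gripper_force: 0.0
time_s: 20.93
tool_pos: [0.466, -0.1825, 0.1758]
ee_rot: [-180.0, 0.1, 180.0]
contact_force: [0.6, -0.3, -0.3]
finger_gap: 0.795
gripper_force: 0.0
time_s: 21.35
tool_pos: [0.4318, -0.229, 0.1751]
ee_rot: [180.0, 0.0, -175.6]
contact_force: [-0.5, 0.4, -0.1]
finger_gap: 0.698
gripper_force: 0.0
time_s: 21.77
tool_pos: [0.4331, -0.2285, 0.1748]
ee_rot: [-180.0, 0.0, -175.5]
contact_force: [-0.2, 0.1, -0.0]
finger_gap: 0.703
gripper_force: 0.0
t21.77 [ 0.4331 -0.2285  0.1748] [-180.      0.   -175.46] F [-0.2  0.1 -0. ] gap 0.703 gf 0.0
0.85 [206.7, 270.2] [[252.0, 186.0], [289.0, 186.0], [289.0, 271.0], [252.0, 271.0]]
[[275.0, 192.0], [275.0, 221.0], [294.0, 202.0], [255.0, 202.0]]
```

View pics/w6.png

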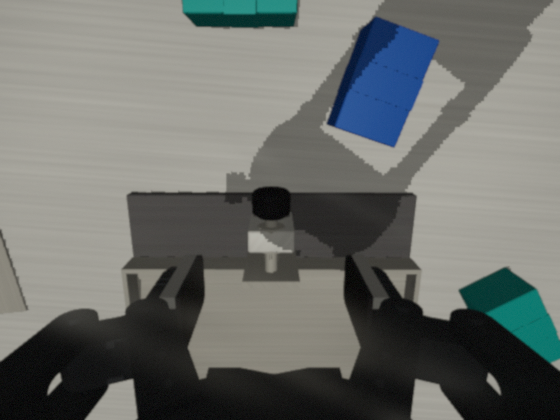

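View pics/top2.png

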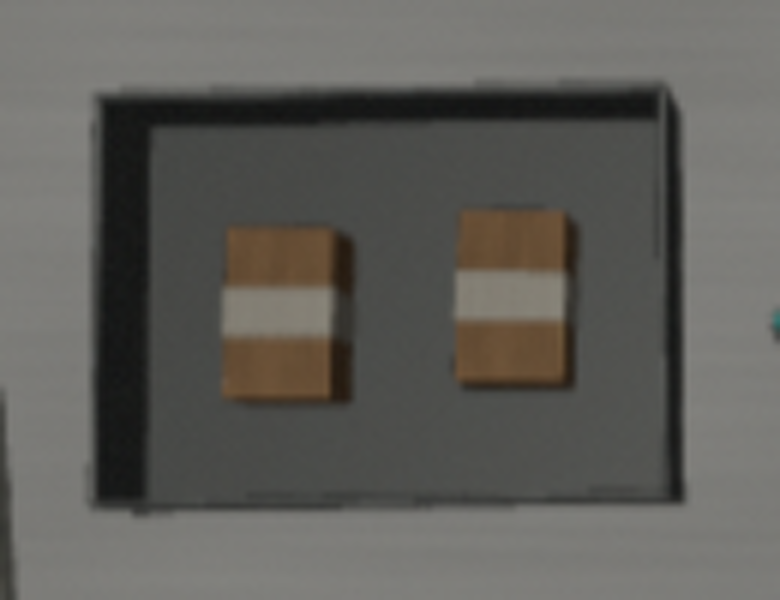

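Picture w6 shows the knob at columns 252–290, rows 187–221, about 3 mm left of the finger centre, and the unit square to the tool. The top crop shows both cartons upright and flat in the tote. Now descending on the knob.

```bash
python3 -m jog '[{"tx":0,"ty":-0.25,"tz":2.5,"yaw":0},{"tx":0,"ty":-0.25,"tz":5,"yaw":0},{"tx":0,"ty":-0.25,"tz":7,"yaw":0},{"tx":0,"ty":-0.25,"tz":8,"yaw":0},{"tx":0,"ty":-0.25,"tz":8,"yaw":0}]'
python3 -m jog '[{"tx":0,"ty":0,"tz":0,"yaw":0},{"tx":0,"ty":0,"tz":1.5,"yaw":0},{"tx":0,"ty":0,"tz":3,"yaw":0},{"tx":0,"ty":0,"tz":4.5,"yaw":0},{"tx":0,"ty":0,"tz":5.8,"yaw":0}]'
python3 -m jog '[{"tx":0,"ty":0,"tz":0,"yaw":0},{"tx":0,"ty":0,"tz":0,"yaw":0},{"tx":0,"ty":0,"tz":0,"yaw":0},{"tx":0,"ty":0,"tz":0,"yaw":0},{"tx":0,"ty":0,"tz":0,"yaw":0}]'
python3 -m jog '[{"tx":0,"ty":0,"tz":0,"yaw":0},{"tx":0,"ty":0,"tz":0,"yaw":0},{"tx":0,"ty":0,"tz":0,"yaw":0},{"tx":0,"ty":0,"tz":0,"yaw":0},{"tx":0,"ty":0,"tz":0,"yaw":0}]' 0
python3 -m jog '[{"tx":0,"ty":0,"tz":0,"yaw":0},{"tx":0,"ty":0,"tz":0,"yaw":0},{"tx":0,"ty":0,"tz":0,"yaw":0},{"tx":0,"ty":0,"tz":0,"yaw":0},{"tx":0,"ty":0,"tz":0,"yaw":0}]'
```

```text
time_s: 22.33
tool_pos: [0.4308, -0.2302, 0.0921]
ee_rot: [179.8, -0.3, -175.5]
contact_force: [0.3, 0.2, -0.8]
finger_gap: 0.697
gripper_force: 0.0
time_s: 22.75
tool_pos: [0.4345, -0.2324, 0.0381]
ee_rot: [-179.9, 0.2, -175.5]
contact_force: [0.7, -1.0, -0.7]
finger_gap: 0.7
gripper_force: 0.0
time_s: 23.17
tool_pos: [0.4339, -0.232, 0.0382]
ee_rot: [-179.9, 0.1, -175.5]
contact_force: [0.5, -0.0, 0.3]
finger_gap: 0.702
gripper_force: 0.0
time_s: 23.58
tool_pos: [0.433, -0.2307, 0.0375]
ee_rot: [179.9, 0.0, -175.6]
contact_force: [-1.8, 4.7, 6.7]
finger_gap: 0.323
gripper_force: 58.8
time_s: 24.0
tool_pos: [0.433, -0.2307, 0.0375]
ee_rot: [179.9, 0.0, -175.6]
contact_force: [-0.8, 4.3, 5.7]
finger_gap: 0.321
gripper_force: 58.8
```

```bash
python3 -m jog '[{"tx":0.1,"ty":0,"tz":0,"yaw":0},{"tx":0.3,"ty":0,"tz":0,"yaw":0},{"tx":0.5,"ty":0,"tz":0,"yaw":0},{"tx":0.7,"ty":0,"tz":0,"yaw":0},{"tx":0.8,"ty":0,"tz":0,"yaw":0}]'
python3 -m jog '[{"tx":0.2,"ty":0,"tz":0,"yaw":0},{"tx":0.4,"ty":0,"tz":0,"yaw":0},{"tx":0.6,"ty":0,"tz":0,"yaw":0},{"tx":0.8,"ty":0,"tz":0,"yaw":0},{"tx":0.9,"ty":0,"tz":0,"yaw":0}]'
python3 -m jog '[{"tx":0,"ty":0,"tz":0,"yaw":0},{"tx":0,"ty":0,"tz":0,"yaw":0},{"tx":0,"ty":0,"tz":0,"yaw":0},{"tx":0,"ty":0,"tz":0,"yaw":0},{"tx":0,"ty":0,"tz":0,"yaw":0}]'
```

```text
time_s: 24.42
tool_pos: [0.4272, -0.2312, 0.0376]
ee_rot: [180.0, 0.3, -175.6]
contact_force: [7.3, 6.3, -0.7]
finger_gap: 0.321
gripper_force: 59.0
time_s: 24.83
tool_pos: [0.4191, -0.2319, 0.0376]
ee_rot: [180.0, 0.4, -175.6]
contact_force: [10.5, 7.5, -2.2]
finger_gap: 0.331
gripper_force: 59.1
time_s: 25.25
tool_pos: [0.4191, -0.2318, 0.0376]
ee_rot: [180.0, 0.4, -175.6]
contact_force: [10.1, 7.1, -0.7]
finger_gap: 0.326
gripper_force: 59.2
```

```bash
python3 -m jog '[{"tx":0.2,"ty":0,"tz":0,"yaw":0},{"tx":0.4,"ty":0,"tz":0,"yaw":0},{"tx":0.6,"ty":0,"tz":0,"yaw":0},{"tx":0.7,"ty":0,"tz":0,"yaw":0},{"tx":0.8,"ty":0,"tz":0,"yaw":0}]'
python3 -m jog '[{"tx":0.1,"ty":0,"tz":0,"yaw":0},{"tx":0.2,"ty":0,"tz":0,"yaw":0},{"tx":0.2,"ty":0,"tz":0,"yaw":0},{"tx":0.2,"ty":0,"tz":0,"yaw":0},{"tx":0.2,"ty":0,"tz":0,"yaw":0}]'
python3 -m jog '[{"tx":0.1,"ty":0,"tz":0,"yaw":0},{"tx":0.2,"ty":0,"tz":0,"yaw":0},{"tx":0.2,"ty":0,"tz":0,"yaw":0},{"tx":0.2,"ty":0,"tz":0,"yaw":0},{"tx":0.2,"ty":0,"tz":0,"yaw":0}]'
```

```text
time_s: 25.67
tool_pos: [0.412, -0.2324, 0.0376]
ee_rot: [180.0, 0.5, -175.6]
contact_force: [13.0, 8.4, -4.7]
finger_gap: 0.327
gripper_force: 59.4
time_s: 26.08
tool_pos: [0.4111, -0.2325, 0.0377]
ee_rot: [180.0, 0.6, -175.7]
contact_force: [16.9, 8.9, -6.9]
finger_gap: 0.324
gripper_force: 59.8
time_s: 26.5
tool_pos: [0.4111, -0.2325, 0.0377]
ee_rot: [-180.0, 0.8, -175.7]
contact_force: [24.0, 10.5, -13.1]
finger_gap: 0.327
gripper_force: 60.2
```

```bash
python3 -m jog '[{"tx":-0.1,"ty":0,"tz":0,"yaw":0},{"tx":-0.1,"ty":0,"tz":0,"yaw":0},{"tx":-0.1,"ty":0,"tz":0,"yaw":0},{"tx":-0.1,"ty":0,"tz":0,"yaw":0},{"tx":-0.1,"ty":0,"tz":0,"yaw":0}]'
python3 -m jog '[{"tx":0,"ty":0,"tz":0,"yaw":0},{"tx":0,"ty":0,"tz":0,"yaw":0},{"tx":0,"ty":0,"tz":0,"yaw":0},{"tx":0,"ty":0,"tz":0,"yaw":0},{"tx":0,"ty":0,"tz":0,"yaw":0}]'
python3 - <<'E'
from h import *
s=st();im=snapshot("wrist");cv2.imwrite("pics/w7.png",im[:,:,::-1])
E
```

```text
time_s: 26.92
tool_pos: [0.4111, -0.2325, 0.0377]
ee_rot: [180.0, 0.7, -175.7]
contact_force: [20.3, 9.8, -9.5]
finger_gap: 0.325
gripper_force: 60.5
time_s: 27.33
tool_pos: [0.4111, -0.2325, 0.0377]
ee_rot: [-180.0, 0.7, -175.7]
contact_force: [20.5, 9.8, -9.8]
finger_gap: 0.328
gripper_force: 60.5
t27.33 [ 0.4111 -0.2325  0.0377] [-180.      0.7  -175.69] F [20.5  9.8 -9.8] gap 0.328 gf 60.5
```

View pics/w7.png

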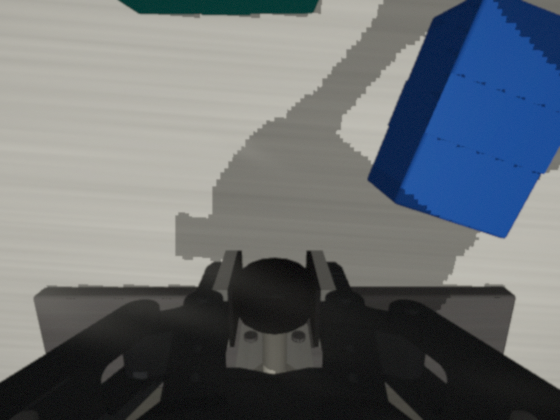

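Picture w7 shows the knob at (273,295), held between both pads with the shaft drawn well out of the post. Its 22 mm of travel and the force against the stop are steady, so I hand in.

```bash
python3 -c "
from cell import *
print(hand_in())"
```

```text
the job is handed in; nothing more can be done
None
```

Both cartons are upright and flat on the tote floor, the plunger is held fully back on its stop (22 mm of travel, steady at about 20 N), and the job was handed in at about 27 s of the 58 s allowed.

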